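# Drop one digestion tablet from the dosing carousel

### The job

Turn the dispenser's carousel by its crank knob until the flat round tablet sits over the drop hole, with the flap still closed. Then swing the tipping lever over so that the tablet falls into the steel tray below; the stirrer bar must stay in the carousel.

Things in the scene. Friction and masses are not known exactly. Their poses are not given: they have to be found in the camera images.
- drop_hole (a point): Centre of the drop hole in the flat dark steel deck of the fixed tablet dispenser (white box, navy foot, 188 mm square); at deck height, 120 mm above the table. x points radially outward from the carousel's vertical axis, which stands at x = -60 mm, y = 0; z up. The hole, 40 (x) by 60 mm (y), is closed by a lighter steel flap flush with the deck.
- tray (a point): Middle of the floor of the open steel catch tray fixed on the table under the drop hole, 76 mm by 120 mm (long side along the hole's y), 40 mm high, walls 3 mm; axes parallel to the drop hole's, from whose centre it lies at x = +4, y = +8 mm.
- crank_knob (a point): Centre of the top of the carousel's crank knob: an upright black cylinder 18 mm across, 42 mm tall, spinning freely about itself, 60 mm from the carousel's axis; top 183 mm above the table, its foot 141 mm. The grey carousel turns both ways without end stop, needs 2 to 4 N at the knob and stays where it is left.
- tablet: White flat round tablet, 22 mm across, 10 mm thick. It lies on the deck in one of the carousel's five open bottomless sleeves (30 mm bore, 36 mm outside, tops 22 mm above the deck, 60 mm from the axis, every 60 degrees; the knob takes the sixth place), which push it along; a third of a turn from the knob, on either side. Origin: centre of its underside.
- stir_bar: White round-ended rod (magnetic stirrer bar), 24 mm long, 8 mm thick, lying in another sleeve, a third of a turn from the knob on the other side than the tablet. Origin: centre of its underside.
- lever_ball (a point): Centre of the aluminium ball, 18 mm across, on top of the tipping lever, an 8 mm steel rod outside the deck's edge, 66 mm from its shaft. The shaft runs along the drop hole's x axis direction, 4 mm below the deck at y = -30 mm. From the hole's centre the ball is at x = +45, y = -62, z = +54 mm when closed and at x = +45, y = +7, z = +50 mm when fully tipped.
- tip_lever (a joint): Angle of the tipping lever in rad: 0 = flap closed, rod leaning 0.5 rad from upright towards the drop hole's -y; 1.1 = fully tipped (end stop), rod swung over to lean 0.6 rad towards +y and the flap's free edge hanging down. It stays where it is left; 2 to 4 N at the ball moves it.

How it is judged:
By the outcome, as a careful person would: the job done as asked, in the order asked, and still so for the second after the job is handed in, with the robot touching nothing.
It also fails if it takes over 48 s, if anything falls off the work surface, if the arm or the gripper's body presses on something with over 40 N, if the wrist force passes 120 N, or if a joint passes its speed limit or range.

### The arm

A 6-joint arm with a two-finger parallel gripper is mounted at the origin on the work surface. World frame = base frame: x ahead of the robot, y to its left, z up, the work surface at z = 0. Lengths are in m, angles in degrees, forces in N, time in s.
With the tool pointing down it reaches from about 0.4 to 0.825 m from the base axis. Payload 7 kg.
Tool frame: the origin (TCP) lies between the finger pads; the fingertips stand 19 mm ahead of it and the grasp point (between the pads) is the TCP; z points along the fingers, y is the line along which they close (so a half turn about z gives the same grasp; the last joint's range is limited). The gripper opens to 88 mm and grips with 3 to 60 N. Pads are 19 mm wide; open, the fingers measure 130 mm over their backs; the gripper's body (78 mm by 193 mm) begins 47 mm behind the grasp point.
Start: joints at [82.741, 20.546, 0.682, 0, -70.136, -16.507], TCP at [0.272, 0.618, 0.246] pointing down, gripper open.
Joint ranges: [-176.03, 176.03], [-82.01, 121.73], [-58.28, 71.71], [-173.87, 95.51], [-174.79, -0.11], [-173.66, 173.66]. Speed limits (degrees/s): [136.94, 136.94, 172.46, 180, 180, 180].

### API

Orientations are given as [roll, pitch, yaw] about the fixed x, y, z axes, in that order (R = Rz(yaw) Ry(pitch) Rx(roll)).
In Python, from plant import get_obs, snapshot, close_job, spot_in, spot_point gives the robot as it stands.
- The arm moves only by the tool play_rows, never from a script. Its argument "plan" is a list of rows, each a list of 6 numbers: the shift along the tool's x, y, z in cm, then the turn, a rotation vector about the tool's x, y, z in degrees. A call has 1 to 20 rows; each row shifts and turns the commanded pose from where the row before left it, along the tool's axes as they then stand; what a row does not reach is not made up. A row lasts 1/12 s, in which the tool goes at most 41.7 mm and 7.16 degrees, less where a joint would pass 70% of its speed; a pose out of reach is approached as far as the arm can. A call is refused whole if a number of a shift passes 4.17 or a number of a turn 7.16, either way. A call with a gripper value outside its range is refused whole. "grip" is the finger opening in cm, from 0 to 8.76, set as the call begins (left out, the last holds). The fingers move at their own pace and stop on an object; the grip force is fixed at half the most. Time passes only in rows, so rows that do not move let the fingers close. It gives the time, the measured TCP pose, the force, the opening and the grip force at its end, in the units of the state.
- get_obs(): the state, without advancing time (a new reading comes with each control period).
- snapshot(name): name is "scene" or "side" or "wrist"; returns a dict with "frame" (384x512x3 uint8, red, green, blue), "fx", "fy", "cx", "cy" (pixels), "position" and "attitude" of the camera in the world. Camera axes: x right, y down, z forward; pixel columns grow to the right and rows downward; lengths in m; the calibration is good to about 2 mm. A picture is of the moment at which its call begins. There is no depth.
- close_job(): hands the job in; it is judged then, once.
Trained networks look in the newest picture that a camera, given by its name, has taken for a name from the list of things; names that differ only in an ending like _2 or _b are one class to them, and where a whole thing is asked for, a point or a joint stands for the part that bears it (a point fixed in the world has none). Each returns a list of dicts, best first, with "score" (0 to 1); they miss things now and then, are a little off and sometimes report something else, mostly with a low value. They report only what shows in the picture. A call takes as long as a camera call.
- spot_in(camera, thing): "position" ([x, y, z] in m, in world coordinates, good to about 4 mm: the middle of the surface that is visible of it).
- spot_point(camera, thing): "position" ([x, y, z] in m, in world coordinates, good to about 4 mm: a listed point, or the origin of a listed thing).
The state is a dict: "clock": time; "joint_pos": joint angles; "qvel": joint speeds; "tau": joint torques, N m; "tool_pos": TCP position; "orientation": TCP orientation; "force": force on the tool from outside, world axes, zero at the start; "moment": the same for the moment, N m; "opening": finger opening in m; "gripper_force": force on a finger pad.
Only numpy, scipy, OpenCV 4.12 (cv2) and the standard library are available. Lean on these libraries where they do the work, as an engineer would, in place of code of your own. Each camera call takes 0.05 s, during which the arm holds its last target. There are 200 camera calls.

## Working session

There is one attempt and no reset: what is moved stays moved. The work goes in short steps, Python scripts to look and compute and a tool call to move; the robot and the scene stay as the last step left them, time stands still between calls to the robot, and variables do not carry over. Pictures are saved under pics/ and viewed, at most 12 in all, crops included, and the job is handed in when it is done.

Besides the shell and the picture viewer there is one more tool, called after "Emit:" by a JSON object that holds its "method" and its "body". play_rows: Moves the arm, as the interface text tells. Its arguments: {"type":"object","properties":{"plan":{"type":"array","items":{"type":"array","items":{"type":"number"}}},"grip":{"type":"number"}},"required":["plan"]}

```bash
mkdir -p pics; python3 - <<'E'
from plant import *
import cv2,numpy as np
o=get_obs();print(o['clock'],o['tool_pos'],o['orientation'])
for c in ['scene','side','wrist']:
    s=snapshot(c);cv2.imwrite(f'pics/{c}0.png',s['frame'][:,:,::-1]);print(c,s['position'])
    for t in ['drop_hole','tray','crank_knob','tablet','stir_bar','lever_ball']:
        r=spot_point(c,t);print(t,[(np.round(d['position'],4).tolist(),round(d['score'],2)) for d in r[:2]])
a=[cv2.imread(f'pics/{c}0.png') for c in ['scene','side']]
E
```

```text
0.0 [0.27188156 0.61731328 0.2446498 ] [ 1.79905948e+02 -8.42586043e-03 -2.37751638e+01]
scene [ 0.79756056 -0.34353747  0.65815282]
drop_hole [([0.6196, -0.0678, 0.123], 0.88)]
tray [([0.6223, -0.0557, 0.0032], 0.67)]
crank_knob [([0.5059, -0.1057, 0.1829], 0.78)]
tablet [([0.6119, -0.1182, 0.1205], 0.61)]
stir_bar [([0.5684, -0.0227, 0.1221], 0.55)]
lever_ball [([0.6783, -0.1176, 0.1767], 0.74)]
side [ 0.53424122 -0.51603779  0.51662352]
drop_hole [([0.6187, -0.0649, 0.1189], 0.77)]
tray []
crank_knob [([0.5078, -0.104, 0.1804], 0.76)]
tablet [([0.6105, -0.1192, 0.1216], 0.53)]
stir_bar []
lever_ball [([0.6802, -0.1157, 0.1765], 0.93)]
wrist [0.33428117 0.59032495 0.38447064]
drop_hole []
tray []
crank_knob []
tablet []
stir_bar []
lever_ball []
```

View pics/scene0.png

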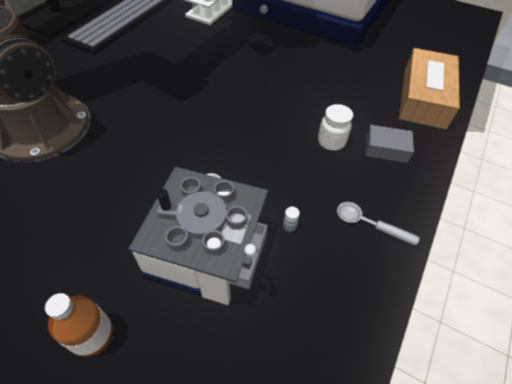

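View pics/side0.png

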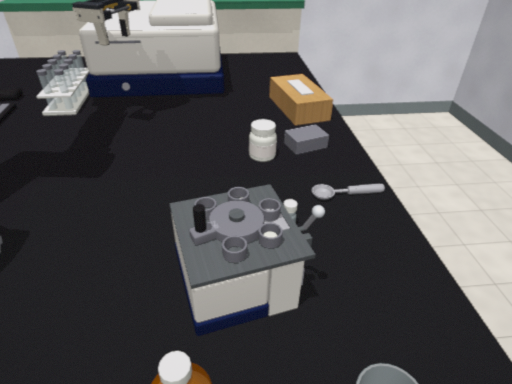

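```bash
cat >h.py <<'E'
from plant import *
import cv2,numpy as np
from scipy.spatial.transform import Rotation as R
from scipy.optimize import least_squares
def delta(p,yaw):
    "shift in tool axes (cm), turn (deg), to pose pointing down"
    o=get_obs();A=R.from_euler('xyz',o['orientation'],degrees=True);B=R.from_euler('xyz',[180,0,yaw],degrees=True)
    print('at',np.round(o['tool_pos'],4),np.round(o['orientation'],2),'F',np.round(o['force'],1),'t',o['clock'])
    print('shift cm',np.round(A.inv().apply(np.array(p)-o['tool_pos'])*100,2),'turn',np.round((A.inv()*B).as_rotvec(degrees=True),2))
def fit(P):
    "P: list of (name,pos,score) -> hole x,y,yaw, knob angle"
    def loc(q,n):
        L={'drop_hole':(0,0),'tray':(4,8),'lever_ball':(45,-62)}
        a=np.radians(q[2]);M=np.array([[np.cos(a),-np.sin(a)],[np.sin(a),np.cos(a)]])
        l=np.array(L[n]) if n in L else np.array([-60,0])+60*np.array([np.cos(np.radians(q[3])-a),np.sin(np.radians(q[3])-a)])
        return q[:2]+M@l
    f=lambda q:np.concatenate([(loc(q,n)-np.array(p[:2])*1e3)/4 for n,p,s in P if n in('drop_hole','tray','lever_ball','crank_knob')])
    r=least_squares(f,[619,-66,14,204],loss='soft_l1',x_scale=[1,1,1,1]);return r.x,np.round(r.fun*4,1)
def look(cams,names=('drop_hole','tray','crank_knob','tablet','stir_bar','lever_ball')):
    P=[]
    for c in cams:
        s=snapshot(c)
        for n in names:
            for d in spot_point(c,n)[:1]:
                if d['score']>.4:P.append((n,d['position'],d['score']))
    return P
def ground(s,u,v,z=0):
    att=np.array(s['attitude']);M=att if att.shape==(3,3) else R.from_euler('xyz',att,degrees=True).as_matrix()
    d=M@np.array([(u-s['cx'])/s['fx'],(v-s['cy'])/s['fy'],1]);p=np.array(s['position']);return np.round(p+d*(z-p[2])/d[2],3)
E
python3 - <<'E'
from h import *
P=look(['scene','side'])+look(['scene','side'])
q,r=fit(P);print(q,r)
s=snapshot('scene')
print([ground(s,*u).tolist() for u in[(235,12),(357,33),(190,18),(220,8)]], 'chk hole',ground(s,237,229,.12))
im=s['frame'][160:310,120:320,::-1];cv2.imwrite('pics/c1.png',cv2.resize(im,None,fx=4,fy=4,interpolation=2))
a=np.radians(q[2]);ax=np.array([q[0]-60*np.cos(a),q[1]-60*np.sin(a)]);k=ax+60*np.array([np.cos(np.radians(q[3])),np.sin(np.radians(q[3]))]);print('axis',ax,'knob',k)
for n,p,sc in P:
    if n in('tablet','stir_bar'):d=np.array(p[:2])*1e3-ax;print(n,np.degrees(np.arctan2(d[1],d[0])),np.hypot(*d))
delta([*k/1e3,.30],q[3]%180-180)
E
```

```text
[620.4238091  -67.05121973  13.05256821 203.51751736] [ 0.3  0.   1.  -5.3  0.7 -1.  -1.3 -0.4  1.3  0.4 -0.3  4.   3.4  1.7
  0.2  1.8  2.3  2.1 -0.  -2.7 -1.6 -2.  -1.3 -0.4 -4.5 -0.7 -0.6  1.3]
[[0.13, 0.744, 0.0], [0.546, 0.836, 0.0], [0.019, 0.629, 0.0], [0.07, 0.74, 0.0]] chk hole [ 0.626 -0.071  0.12 ]
axis [561.97401321 -80.60191569] knob [ 506.95772603 -104.54368138]
tablet -33.306902806698474 60.45649793560048
tablet -41.203790441101795 61.1745621865942
tablet -35.62106976103377 60.43399471211215
tablet -38.125525787117724 62.1945742144831
at [0.272  0.6177 0.2456] [-180.     -0.    -23.77] F [0.8 0.2 0.2] t 2.5
shift cm [50.61 56.63 -5.44] turn [ -0.     0.   132.72]
```

View pics/c1.png

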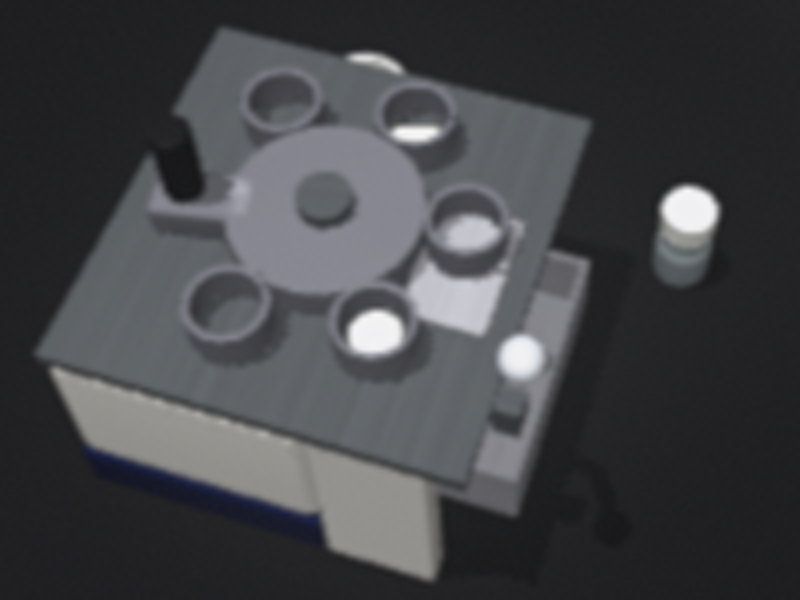

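Emit:
{"method": "play_rows", "body": {"plan": [[2.66,2.98,-0.29,0,0,0],[2.66,2.98,-0.29,0,0,0],[2.66,2.98,-0.29,0,0,0],[2.66,2.98,-0.29,0,0,0],[2.66,2.98,-0.29,0,0,0],[2.66,2.98,-0.29,0,0,0],[2.66,2.98,-0.29,0,0,0],[2.66,2.98,-0.29,0,0,0],[2.66,2.98,-0.29,0,0,0],[2.66,2.98,-0.29,0,0,0],[2.66,2.98,-0.29,0,0,0],[2.66,2.98,-0.29,0,0,0],[2.66,2.98,-0.29,0,0,0],[2.66,2.98,-0.29,0,0,0],[2.66,2.98,-0.29,0,0,0],[2.66,2.98,-0.29,0,0,0],[2.66,2.98,-0.29,0,0,0],[2.66,2.98,-0.29,0,0,0],[2.66,2.98,-0.29,0,0,0]], "grip": 3.2}}

```text
clock: 4.08
tool_pos: [0.5066, -0.1062, 0.3013]
orientation: [-180.0, -0.1, -23.8]
force: [1.1, 0.6, -0.4]
opening: 0.0321
gripper_force: 0.0
```

Emit:
{"method": "play_rows", "body": {"plan": [[0,0,0,0,0,6.98],[0,0,0,0,0,6.98],[0,0,0,0,0,6.98],[0,0,0,0,0,6.98],[0,0,0,0,0,6.98],[0,0,0,0,0,6.98],[0,0,0,0,0,6.98],[0,0,0,0,0,6.98],[0,0,0,0,0,6.98],[0,0,0,0,0,6.98],[0,0,0,0,0,6.98],[0,0,0,0,0,6.98],[0,0,0,0,0,6.98],[0,0,0,0,0,6.98],[0,0,0,0,0,6.98],[0,0,0,0,0,6.98],[0,0,0,0,0,6.98],[0,0,0,0,0,6.98],[0,0,0,0,0,6.98]]}}

```text
clock: 5.67
tool_pos: [0.5064, -0.1041, 0.3008]
orientation: [-180.0, 0.0, -156.7]
force: [0.1, 0.7, -0.7]
opening: 0.0318
gripper_force: 0.0
```

```bash
python3 - <<'E'
from h import *
P=look(['wrist'])
for n,p,s in P:print(n,np.round(p,4),round(s,2))
P+=look(['side'],('drop_hole','crank_knob','lever_ball'))
q,r=fit(P);print(q,r)
a=np.radians(q[2]);ax=np.array([q[0]-60*np.cos(a),q[1]-60*np.sin(a)]);k=ax+60*np.array([np.cos(np.radians(q[3])),np.sin(np.radians(q[3]))]);print('axis',ax,'knob',k)
s=snapshot('wrist');cv2.imwrite('pics/w1.png',s['frame'][:,:,::-1])
delta([*k/1e3,.168],q[3]%180-180)
E
```

```text
drop_hole [ 0.6256 -0.0679  0.1163] 0.88
crank_knob [ 0.5064 -0.1058  0.1785] 0.67
[621.98601248 -68.11167908  12.13001299 203.79720653] [-3.6 -0.2  2.   0.9  1.8 -1.5 -0.2 -0.1 -0.6  0.9]
axis [563.32561453 -80.71952239] knob [ 508.42685403 -104.9295636 ]
at [ 0.5064 -0.1041  0.3007] [-180.     -0.   -156.35] F [-0.1  0.3  0. ] t 6.2667
shift cm [-0.16 -0.15 13.27] turn [-0.   -0.   -0.15]
```

View pics/w1.png

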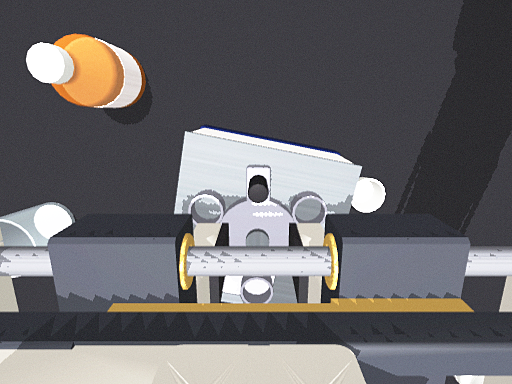

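```bash
python3 - <<'E'
from h import *
s=snapshot('wrist')
a=ground(s,185,131,.12);b=ground(s,362,168,.12);d=b-a
print(a,b,'yaw',np.degrees(np.arctan2(d[1],d[0])),np.hypot(*d[:2]),'knob',ground(s,258,187,.183))
s=snapshot('scene')  # deck corners from 4x crop
c=[ground(s,120+u/4,160+v/4,.12) for u,v in[(38,355),(467,487),(592,122),(220,27)]]
for i in range(4):
    d=c[(i+1)%4]-c[i];print(c[i],np.degrees(np.arctan2(d[1],d[0])),np.hypot(*d[:2]))
print('mean',np.mean(c,0))
E
```

```text
[ 0.493 -0.191  0.12 ] [ 0.455 -0.01   0.12 ] yaw 101.85674727739524 0.18494593804677084 knob [ 0.502 -0.107  0.183]
[ 0.495 -0.19   0.12 ] 11.985414119079733 0.1829890707118871
[ 0.674 -0.152  0.12 ] 102.52880770915152 0.18439088914585774
[0.634 0.028 0.12 ] -167.5382440794462 0.18536720314014557
[ 0.453 -0.012  0.12 ] -76.72360295768404 0.1828879438344693
mean [ 0.564  -0.0815  0.12  ]
```

Emit:
{"method": "play_rows", "body": {"plan": [[0,-0.1,2.2,0,0,0],[0,0,2.2,0,0,0],[0,0,2.2,0,0,0],[0,0,2.2,0,0,0],[0,0,2.2,0,0,0],[0,0,2.2,0,0,0],[0,0,0,0,0,0]]}}

```text
clock: 6.95
tool_pos: [0.5042, -0.1051, 0.1647]
orientation: [179.8, -0.4, -156.4]
force: [-1.6, 0.9, -0.9]
opening: 0.0322
gripper_force: 0.0
```

Emit:
{"method": "play_rows", "body": {"plan": [[0,0,0,0,0,0],[0,0,0,0,0,0],[0,0,0,0,0,0],[0,0,0,0,0,0]], "grip": 2.2}}

```text
clock: 7.28
tool_pos: [0.5076, -0.105, 0.1701]
orientation: [-180.0, 0.1, -156.4]
force: [0.5, 0.1, -0.2]
opening: 0.0222
gripper_force: 0.0
```

Emit:
{"method": "play_rows", "body": {"plan": [[-0.02,-0.52,0,0,0,-5],[-0.02,-0.52,0,0,0,-5],[-0.02,-0.52,0,0,0,-5],[-0.02,-0.52,0,0,0,-5],[-0.02,-0.52,0,0,0,-5],[-0.02,-0.52,0,0,0,-5],[-0.02,-0.52,0,0,0,-5],[-0.02,-0.52,0,0,0,-5],[-0.02,-0.52,0,0,0,-5],[-0.02,-0.52,0,0,0,-5],[0,0,0,0,0,0],[0,0,0,0,0,0]]}}

```text
clock: 8.28
tool_pos: [0.5448, -0.1386, 0.1693]
orientation: [-179.9, 0.0, -106.5]
force: [-1.0, -0.9, -0.2]
opening: 0.0217
gripper_force: 0.0
```

```bash
python3 - <<'E'
from h import *
for c in['scene','side']:
    for n,p,s in look([c],('crank_knob','tablet','stir_bar')):
        d=np.array(p[:2])*1e3-[563.5,-81];print(c,n,np.round(p,4),round(s,2),np.degrees(np.arctan2(d[1],d[0])),np.hypot(*d))
s=snapshot('scene')
im=s['frame'][160:310,120:320,::-1];cv2.imwrite('pics/c2.png',cv2.resize(im,None,fx=4,fy=4,interpolation=2))
delta([.5635-.06*np.cos(np.radians(72.5)),-.081-.06*np.sin(np.radians(72.5)),.25],-107.5)
E
```

```text
scene tablet [ 0.6227 -0.0741  0.1211] 0.45 6.648059378781382 59.60075502877464
scene stir_bar [ 0.5274 -0.0297  0.1264] 0.59 125.13419305691566 62.72878127303289
side crank_knob [ 0.5421 -0.1406  0.1812] 0.75 -109.75120366178298 63.3255082885246
at [ 0.5444 -0.1385  0.1687] [-179.99    0.   -106.41] F [-0.2  0.1  0.7] t 8.7333
shift cm [-0.06 -0.09 -8.13] turn [-0.01  0.    1.09]
```

View pics/c2.png

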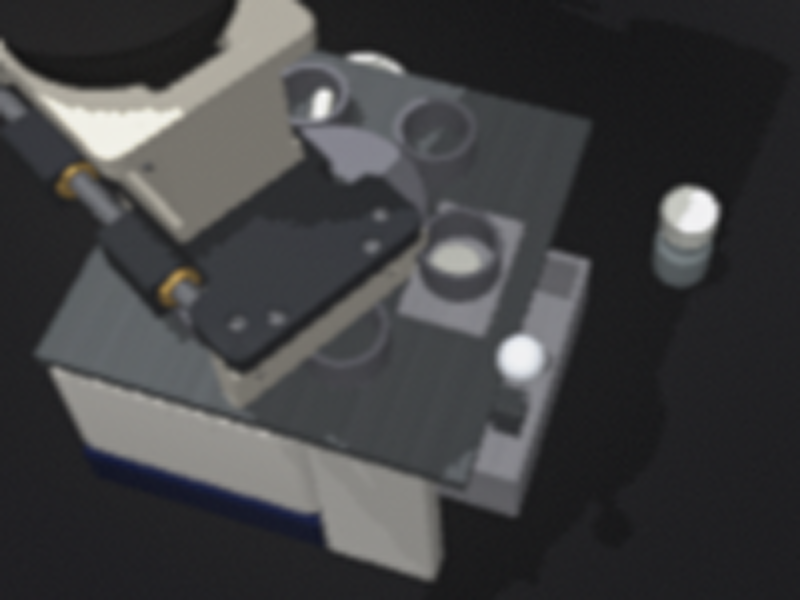

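Emit:
{"method": "play_rows", "body": {"plan": [[-0.01,-0.1,0,0,0,-1],[-0.01,-0.1,0,0,0,-1],[-0.01,-0.1,0,0,0,-1],[0,0,0,0,0,0],[0,0,0,0,0,0]]}}

```text
clock: 9.15
tool_pos: [0.5473, -0.1391, 0.1686]
orientation: [180.0, -0.0, -103.4]
force: [-1.9, 0.4, 1.7]
opening: 0.0222
gripper_force: 0.9
```

Emit:
{"method": "play_rows", "body": {"plan": [[0,0.1,0,0,0,0],[0,0,-2.2,0,0,0],[0,0,-2.2,0,0,0],[0,0,-2.2,0,0,0],[0,0,-2.2,0,0,0],[0,0,0,0,0,0],[0,0,0,0,0,0]], "grip": 3.2}}

```text
clock: 9.73
tool_pos: [0.5474, -0.1388, 0.2581]
orientation: [-179.8, 0.1, -103.4]
force: [0.3, -0.1, -0.7]
opening: 0.0318
gripper_force: 0.0
```

```bash
python3 - <<'E'
from h import *
for c in['scene','side']:
    for n,p,s in look([c],('drop_hole','crank_knob','tablet','stir_bar','lever_ball')):
        d=np.array(p[:2])*1e3-[563.5,-81];print(c,n,np.round(p,4),round(s,2),np.degrees(np.arctan2(d[1],d[0])),np.hypot(*d))
s=snapshot('scene')
im=s['frame'][160:310,120:320,::-1];cv2.imwrite('pics/c3.png',cv2.resize(im,None,fx=4,fy=4,interpolation=2))
o=get_obs();print(o['joint_pos'])
a=np.radians(12.3);M=np.array([[np.cos(a),-np.sin(a)],[np.sin(a),np.cos(a)]]);print('axis-based ball closed/open',[([.5635,-.081]+M@np.array(l)) for l in([.105,-.062],[.105,.007])])
E
```

```text
scene drop_hole [ 0.619  -0.0693  0.1192] 0.9 11.904265715491743 56.719837799485994
scene crank_knob [ 0.5466 -0.1388  0.1824] 0.46 -106.29826234437087 60.22001328462159
scene tablet [ 0.625  -0.0712  0.1208] 0.54 9.053937876089288 62.27591829913069
scene lever_ball [ 0.6806 -0.1177  0.1785] 0.69 -17.401374207501703 122.71633958035093
side drop_hole [ 0.6209 -0.0677  0.1185] 0.58 13.045637062948604 58.92070943225308
side crank_knob [ 0.5432 -0.1394  0.1789] 0.88 -109.16759149178675 61.827582841317664
side tablet [ 0.6201 -0.0729  0.1207] 0.6 8.14427395404335 57.1766560757098
side lever_ball [ 0.6758 -0.1183  0.1724] 0.57 -18.373702689634865 118.33249764963126
[ 5.63170182e+00  9.70474525e+00 -1.26283871e+01 -5.10977134e-04
 -6.76720405e+01 -1.90162937e+01]
axis-based ball closed/open [array([ 0.67929767, -0.11920864]), array([ 0.66459857, -0.05179249])]
```

View pics/c3.png

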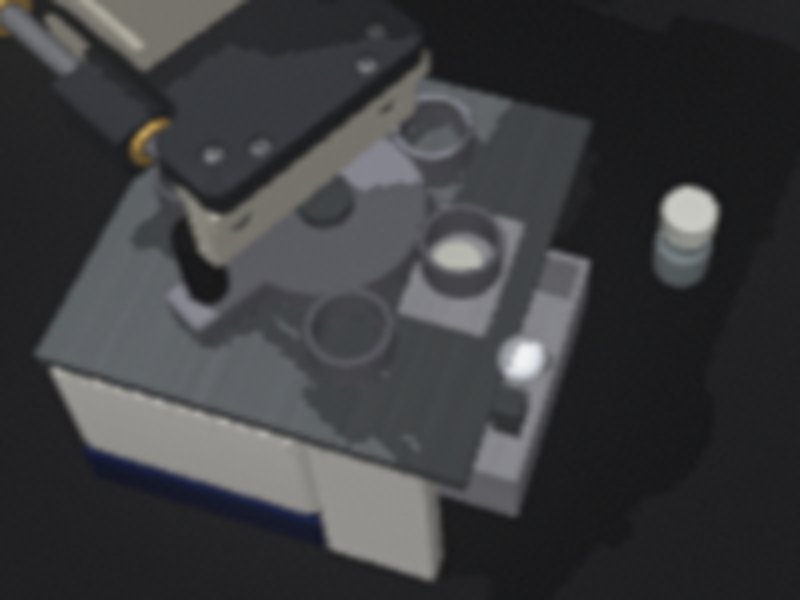

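```bash
python3 - <<'E'
from h import *
delta([.6785,-.1185,.235],-167.7)
E
```

```text
at [ 0.5465 -0.1388  0.2566] [ 179.99   -0.   -103.38] F [-0.  -0.7  0.1] t 10.3833
shift cm [ -5.04 -12.37   2.16] turn [ 0.   -0.   64.32]
```

Emit:
{"method": "play_rows", "body": {"plan": [[-1.26,-3.09,0.54,0,0,0],[-1.26,-3.09,0.54,0,0,0],[-1.26,-3.09,0.54,0,0,0],[-1.26,-3.09,0.54,0,0,0],[0,0,0,0,0,6.43],[0,0,0,0,0,6.43],[0,0,0,0,0,6.43],[0,0,0,0,0,6.43],[0,0,0,0,0,6.43],[0,0,0,0,0,6.43],[0,0,0,0,0,6.43],[0,0,0,0,0,6.43],[0,0,0,0,0,6.43],[0,0,0,0,0,6.43],[0,0,0,0,0,0]], "grip": 3.4}}

```text
clock: 11.63
tool_pos: [0.6783, -0.1185, 0.2349]
orientation: [180.0, -0.0, -168.0]
force: [0.7, -0.1, -0.1]
opening: 0.0342
gripper_force: 0.0
```

```bash
python3 - <<'E'
from h import *
for n,p,s in look(['side','scene','wrist'],('lever_ball',)):print(n,np.round(p,4),s)
s=snapshot('side');cv2.imwrite('pics/s2.png',cv2.resize(s['frame'][150:330,150:390,::-1],None,fx=3,fy=3))
delta([.6785,-.1185,.182],-167.7)
E
```

```text
lever_ball [ 0.6788 -0.1167  0.1755] 0.57
lever_ball [ 0.6823 -0.1192  0.1759] 0.7
at [ 0.6784 -0.1184  0.235 ] [ 180.    -0.  -167.6] F [-0.3 -0.5 -0.4] t 11.9833
shift cm [-0.01 -0.01  5.3 ] turn [ 0.  -0.   0.1]
```

View pics/s2.png

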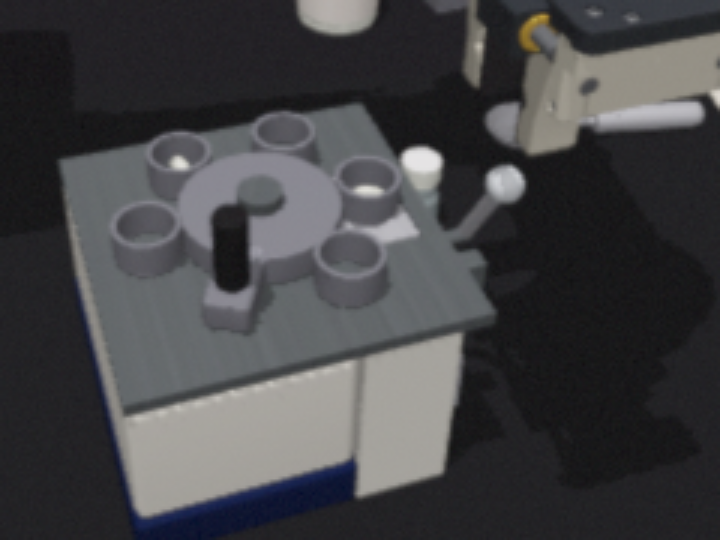

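Emit:
{"method": "play_rows", "body": {"plan": [[0,0,1.8,0,0,0],[0,0,1.8,0,0,0],[0,0,1.7,0,0,0],[0,0,0,0,0,0],[0,0,0,0,0,0]]}}

```text
clock: 12.4
tool_pos: [0.6779, -0.1185, 0.1815]
orientation: [180.0, -0.1, -167.6]
force: [-0.1, -1.3, 0.8]
opening: 0.034
gripper_force: 0.0
```

Emit:
{"method": "play_rows", "body": {"plan": [[0,0.5,0,0,0,0],[0,0.5,0,0,0,0],[0,0.5,0,0,0,0],[0,0.5,0,0,0,0],[0,0.5,0,0,0,0],[0,0.5,0,0,0,0],[0,0.5,0,0,0,0],[0,0.5,0,0,0,0],[0,0.5,0,0,0,0],[0,0.5,0,0,0,0],[0,0.5,0,0,0,0],[0,0.5,0,0,0,0],[0,0.5,0,0,0,0],[0,0.5,0,0,0,0],[0,0.4,0,0,0,0],[0,0,0,0,0,0],[0,0,0,0,0,0]]}}

```text
clock: 13.82
tool_pos: [0.6625, -0.0456, 0.1821]
orientation: [180.0, 0.0, -167.7]
force: [0.6, 0.2, -0.7]
opening: 0.0342
gripper_force: 0.0
```

```bash
python3 - <<'E'
from h import *
for c in ('side','scene'):
  for n,p,s in look([c],('lever_ball','tablet','stir_bar')):print(c,n,np.round(p,4),s)
s=snapshot('scene');a=cv2.resize(s['frame'][160:310,120:320,::-1],None,fx=3,fy=3);cv2.imwrite('pics/c4.png',a)
delta([.6646,-.0518,.182],-167.7)
E
```

```text
side lever_ball [ 0.6646 -0.0543  0.1725] 0.77
scene stir_bar [ 0.5261 -0.0329  0.1279] 0.57
at [ 0.6626 -0.0462  0.182 ] [ 180.     -0.   -167.69] F [-0.5 -0.   0.2] t 14.2667
shift cm [-0.08 -0.59  0.  ] turn [ 0.   -0.    0.01]
```

View pics/c4.png

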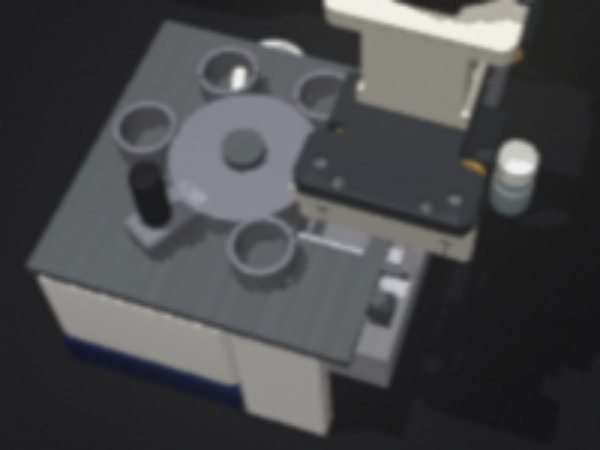

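Emit:
{"method": "play_rows", "body": {"plan": [[0,0.15,0,0,0,0],[0,0.15,0,0,0,0],[0,0.1,0,0,0,0],[0,0,0,0,0,0],[0,0,0,0,0,0]]}}

```text
clock: 14.68
tool_pos: [0.6618, -0.043, 0.1822]
orientation: [-179.9, -0.0, -167.7]
force: [1.8, -5.5, -0.5]
opening: 0.0343
gripper_force: 2.2
```

Contact force is up a little, so the lever is at or near its stop. I'll back off, lift away and look.

Emit:
{"method": "play_rows", "body": {"plan": [[0,-0.4,0,0,0,0],[0,-0.3,0,0,0,0],[0,0,-2,0,0,0],[0,0,-3,0,0,0],[0,0,-3,0,0,0],[0,0,-3,0,0,0],[0,3.5,-1.5,0,0,0],[0,3.5,0,0,0,0],[0,3.5,0,0,0,0],[0,3.5,0,0,0,0],[0,3.5,0,0,0,0],[0,3.5,0,0,0,0],[0,0,0,0,0,0]]}}

```text
clock: 15.77
tool_pos: [0.6173, 0.1612, 0.307]
orientation: [179.9, 0.0, -167.5]
force: [0.3, -1.4, 1.0]
opening: 0.0338
gripper_force: 0.0
```

```bash
python3 - <<'E'
from h import *
for c in ('side','scene'):
  for n,p,s in look([c],('lever_ball','tablet','stir_bar','tray')):print(c,n,np.round(p,4),s)
s=snapshot('scene');a=cv2.resize(s['frame'][160:310,120:320,::-1],None,fx=4,fy=4,interpolation=2);cv2.imwrite('pics/c5.png',a)
E
```

```text
side lever_ball [ 0.6628 -0.0504  0.1714] 0.55
scene lever_ball [ 0.6663 -0.0498  0.1757] 0.72
scene tablet [ 0.612  -0.0175  0.0165] 0.45
scene stir_bar [ 0.5281 -0.0309  0.1267] 0.46
scene tray [ 0.6225 -0.0542  0.0041] 0.96
```

View pics/c5.png

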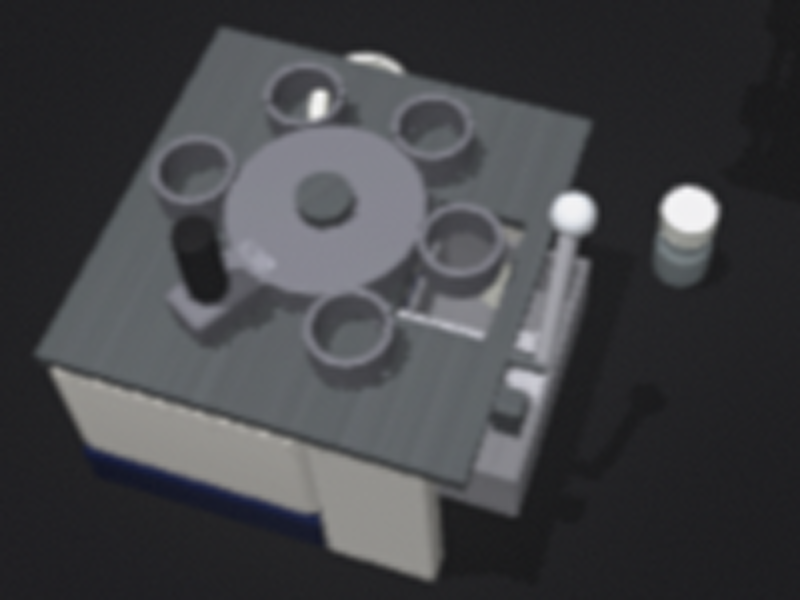

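```bash
python3 - <<'E'
from h import *
for c in('scene','scene','side','wrist'):
  for n,p,s in look([c],('tablet',)):print(c,n,np.round(p,4),s)
s=snapshot('scene');M=R.from_euler('xyz',s['attitude'],degrees=True).as_matrix() if np.array(s['attitude']).shape!=(3,3) else np.array(s['attitude'])
p=M.T@(np.array([.612,-.0175,.0165])-s['position']);print(s['fx']*p[0]/p[2]+s['cx'],s['fy']*p[1]/p[2]+s['cy'])
f=np.mean([snapshot('scene')['frame'][200:260,210:280,::-1].astype(float) for _ in range(4)],0)
a=cv2.resize(np.clip(f*1.3,0,255).astype(np.uint8),None,fx=9,fy=9,interpolation=2);cv2.imwrite('pics/c6.png',a)
E
```

```text
scene tablet [ 0.6118 -0.0196  0.0176] 0.61
245.05642718924793 232.73106356121002
```

View pics/c6.png

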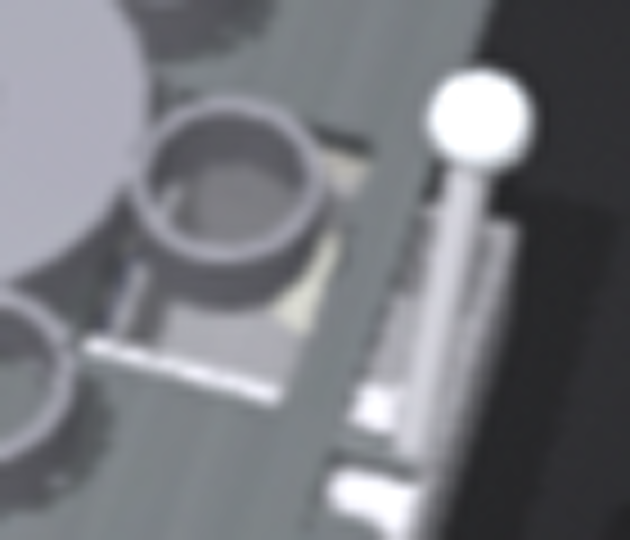

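```bash
python3 - <<'E'
from h import *
s=snapshot('wrist');o=get_obs();att=np.array(s['attitude']);M=att if att.shape==(3,3) else R.from_euler('xyz',att,degrees=True).as_matrix()
d=np.array(s['position'])-o['tool_pos'];t=np.array([.688,-.07,.307])
cp=t+d
for q in([.622,-.068,.12],[.621,-.045,.01],[.615,-.03,.01]):
    p=M.T@(np.array(q)-cp);print(s['fx']*p[0]/p[2]+s['cx'],s['fy']*p[1]/p[2]+s['cy'])
print(cp);delta(t,-167.7)
E
```

```text
274.5138019407053 113.38100411187462
287.3018315384664 115.36206714482998
299.18256689166805 113.32548745915099
[ 0.62155399 -0.08448414  0.44587825]
at [0.6184 0.1561 0.3071] [ 180.      0.   -167.68] F [0.8 0.2 0.1] t 17.0167
shift cm [-1.970e+00 -2.358e+01  1.000e-02] turn [0.   0.   0.02]
```

Emit:
{"method": "play_rows", "body": {"plan": [[-0.28,-3.37,0,0,0,0],[-0.28,-3.37,0,0,0,0],[-0.28,-3.37,0,0,0,0],[-0.28,-3.37,0,0,0,0],[-0.28,-3.37,0,0,0,0],[-0.28,-3.37,0,0,0,0],[-0.28,-3.37,0,0,0,0],[0,0,0,0,0,0],[0,0,0,0,0,0]]}}

```text
clock: 17.77
tool_pos: [0.688, -0.0722, 0.3063]
orientation: [180.0, -0.1, -167.9]
force: [-0.1, -0.1, 0.2]
opening: 0.0337
gripper_force: 0.0
```

```bash
python3 - <<'E'
from h import *
for n,p,s in look(['wrist'],('tablet','stir_bar','tray')):print(n,np.round(p,4),s)
s=snapshot('wrist');cv2.imwrite('pics/w2.png',cv2.resize(s['frame'][20:200,170:400,::-1],None,fx=3.3,fy=3.3,interpolation=2))
E
```

```text
stir_bar [ 0.527  -0.0285  0.1227] 0.64
```

View pics/w2.png

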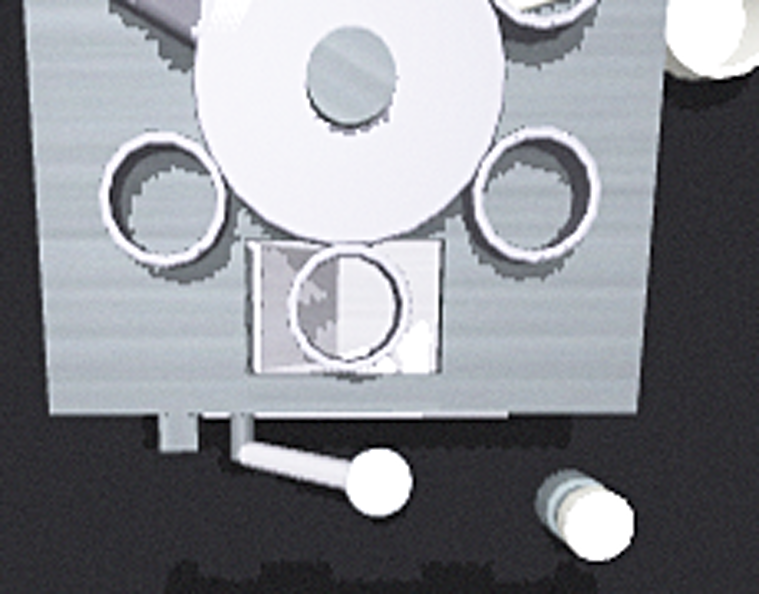

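```bash
python3 -c "
from plant import *
print(close_job())"
```

```text
the job is handed in; nothing more can be done
None
```

The job is handed in at about 18 s of the 48 s: the carousel was turned with the flap closed, then the lever was tipped to about its end stop, and the stirrer bar is still in its sleeve. The tablet has left its sleeve and the flap, so it should be in the tray. I saw only a bright white patch over the tray floor, and the overhead detector did not pick it out.

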